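Step up the gel supply one click and start it

ROBOT

A 6-joint arm with a two-finger parallel gripper is mounted at the origin on the work surface. World frame = base frame: x ahead of the robot, y to its left, z up, the work surface at z = 0. Lengths are in mm, angles in degrees, forces in N, time in s.
With the tool pointing down it reaches from about 300 to 850 mm from the base axis. Payload 4.2 kg.
Tool frame: the origin (TCP) lies between the finger pads; the fingertips stand 22 mm ahead of it and the grasp point (between the pads) lies 3 mm ahead of it; z points along the fingers, y is the direction in which the jaws open and shut (so a half turn about z gives the same grasp; the last joint's range is limited). The gripper opens to 91 mm and grips with 3 to 60 N. Pads are 32 mm wide; open, the fingers measure 118 mm over their backs; the gripper's body (76 mm by 178 mm) begins 60 mm behind the grasp point.
Start: joints at [-1.146, 18.312, 89.639, -0, 72.044, -1.146], TCP at [575.014, 0, 235.976] pointing down, gripper open.
Joint ranges: [-177.97, 177.97], [-48.28, 115.42], [12.27, 149.76], [-77.06, 257.06], [2.81, 150.46], [-146.56, 146.56]. Speed limits (degrees/s): [147.25, 147.25, 180, 180, 180, 180].

INTERFACE

Orientations are given as [roll, pitch, yaw] about the fixed x, y, z axes, in that order (R = Rz(yaw) Ry(pitch) Rx(roll)).
In Python, from workcell import telemetry, cams, env gives the robot as it stands.
- The arm moves only by the shell command python3 -m inch 'ROWS' [FORCE]. ROWS is JSON, a list of rows, each an object of numbers: "x", "y", "z": the shift along the tool's x, y, z in cm; "yaw": the turn about the tool's z in units of 5 degrees (1.0 is 5 degrees); "gripper": the gripper's target within -1 to 1 (fully open at 1, half-way at 0, shut at -1). A call has 1 to 12 rows; each row shifts and turns the commanded pose from where the row before left it, along the tool's axes as they then stand; what a row does not reach is not made up. A row lasts 1/12 s, in which the tool goes at most 41.7 mm and 7.16 degrees, less where a joint would pass 70% of its speed; a pose out of reach is approached as far as the arm can. A call is refused whole if a number of a shift passes 4.17 or a number of a turn 1, either way. A call with a gripper value outside its range is refused whole. The fingers move at their own pace and stop on an object; FORCE is the grip in N (left out, the last holds). Time passes only in rows, so rows that do not move let the fingers close. It gives the time, the measured TCP pose, the force and the opening at its end, in the units of the state.
- telemetry.state(): the state, without advancing time (a new reading comes with each control period).
- cams.grab_frame(name): name is "scene" or "side" or "wrist"; returns a dict with "pixels" (420x560x3 uint8, red, green, blue), "mtx" (3x3 intrinsics, pixels), "rvec" (rotation vector, rad) and "tvec" (3), from world to camera coordinates, as OpenCV has them. Camera axes: x right, y down, z forward; pixel columns grow to the right and rows downward; lengths in mm; the calibration is good to about 2 mm. A picture is of the moment at which its call begins. There is no depth.
- env.job_done(): hands the job in, once; it reports no verdict.
The state is a dict: "time_s": time; "qpos": joint angles; "qvel": joint speeds; "effort": joint torques, N m; "ee_pos": TCP position; "ee_rot": TCP orientation; "force": force on the tool from outside, world axes, zero at the start; "torque": the same for the moment, N m; "gripper_width": finger opening in mm.
Only numpy, scipy, OpenCV 4.12 (cv2) and the standard library are available. Lean on these libraries where they do the work, as an engineer would, in place of code of your own. Each camera call takes 0.05 s, during which the arm holds its last target. There are 200 camera calls.

TASK

Get the gel run going: with a fingertip gently on the knurled dial of the power supply, turn the dial clockwise by friction until it clicks into the next position, one click only, without gripping it. Then press the larger of the two round buttons, the start button, fully down with a fingertip and let it come back up. Do not press the smaller stop button, and do not pick up or shift any of the glassware and other things standing about.

Things in the scene. Friction and masses are not known exactly. Their poses are not given: they have to be found in the camera images.
- supply: Power supply fixed to the table: flat grey case 200 mm deep (its x) by 300 mm wide (its y), top 70 mm above the table. Origin at the centre of its underside, z up; its front (-x side) faces the robot at yaw 0. In its frame the dial's axis is at x -20, y +75 mm, the start button at x -45, y -30 mm, the stop button at x -45, y -100 mm.
- dial_top (a point): Centre of the dial's flat top, on its upright axis, 98 mm above the table. The dial is a black knurled disc 70 mm in diameter, 22 mm thick, with a thin white pointer line. Press a fingertip on its top well off the axis and drag it round with 6 to 9 N of pressure (a click takes about 0.035 N m). The dial floats on a spring: it gives 4 mm downward, from 3 N at first to 9 N at the bottom.
- dial_front (a point): Foremost point of the dial's rim (the supply's -x side), 35 mm from the axis and 12 mm below dial_top; fixed to the case. Here the rim is open over about 130 degrees; round the rest a fixed aluminium collar, 41 to 46 mm from the axis, its top 7 mm lower than the dial's, guards it.
- dial (a joint): Angle of the dial, rad, growing clockwise as seen from above. Three click positions at 0, 0.7 and 1.4 rad (three black ticks on the case in front of the dial); it starts in the first, at 0. Released anywhere between, a sprung detent pulls it into the nearest position; the tops between them are at 0.35 and 1.05 rad. End stops just beyond the first and last.
- start (a joint): Travel of the start button, m: 0 up, 0.006 fully down, sprung back; about 5 N pushes it fully down.
- start_top (a point): Centre of the top of the start button, a round black cap 28 mm in diameter in a grey housing; pressed straight down.
- stop (a joint): Travel of the stop button, m: 0 up, 0.006 fully down. To be left alone.
- stop_top (a point): Centre of the top of the stop button, a round black cap 16 mm in diameter in a grey housing, 70 mm to the supply's -y side of the start button.
- tank: Gel tank fixed to the table: clear tray with blue side walls, 240 x 130 mm, comb reaching 62 mm high; origin at the centre of its underside. Not part of the job.
- vial: small clear screw-cap vial, 24 mm diameter, 40 mm tall, standing loose on the supply's top behind the start button; origin at the centre of its underside. To be left alone.
- comb: white plastic gel comb, about 28 x 90 x 5 mm, lying loose on the supply's top behind the dial; origin at the centre of its underside. To be left alone.
- beaker: glass beaker, 72 mm diameter, 95 mm tall, on the table; origin at the centre of its underside. To be left alone.
- flask: conical glass flask, 84 mm across the foot, 124 mm tall, on the table; origin at the centre of its underside. To be left alone.
- buffer: white plastic bottle, 68 mm diameter, about 160 mm tall, on the table; origin at the centre of its underside. To be left alone.
- tipbox: closed blue-grey pipette tip box, 60 x 100 x 50 mm, on the table; origin at the centre of its underside. To be left alone.
- rack: white tube rack block with six holes, 70 x 160 x 45 mm, on the table; origin at the centre of its underside. To be left alone.

How it is judged:
By the outcome, as a careful person would: the job done as asked, in the order asked, and still so for the second after the job is handed in, with the robot touching nothing.
It also fails if it takes over 48 s, if anything falls off the work surface, if the arm or the gripper's body presses on something with over 40 N, if the wrist force passes 120 N, or if a joint passes its speed limit or range.

## Working session

There is one attempt and no reset: what is moved stays moved. The work goes in short steps, Python scripts to look and compute and a shell command to move; the robot and the scene stay as the last step left them, time stands still between calls to the robot, and variables do not carry over. Pictures are saved under pics/ and viewed, about 8 in all and at most 12, crops included, and the job is handed in when it is done.

```bash
mkdir -p pics; ls; python3 - <<'E'
from workcell import telemetry, cams
import cv2,pickle
print(telemetry.state())
d={}
for n in("scene","side","wrist"):
    f=cams.grab_frame(n); d[n]=f
    cv2.imwrite(f"pics/{n}0.png",f["pixels"][:,:,::-1])
pickle.dump(d,open("f0.pkl","wb"))
E
```

```text
pics
{'time_s': 0.0, 'qpos': array([-1.14595482e+00,  1.83516798e+01,  8.97078428e+01, -4.05857682e-04,
        7.20429860e+01, -1.14504394e+00]), 'qvel': array([ 0.02296894, -0.03482493, -0.00577114,  0.00495454,  0.04868862,
       -0.00438803]), 'effort': array([-5.01459035e-04, -4.12465632e+01, -2.31973493e+01,  7.28826877e-02,
        4.58198413e-02, -1.41870069e-04]), 'ee_pos': array([5.74525708e+02, 7.74648260e-03, 2.35110122e+02]), 'ee_rot': array([-1.79897504e+02, -1.66268746e-03,  8.99992131e+01]), 'force': array([-0.09014774, -0.21094801, -0.77327364]), 'torque': array([ 0.03392841, -0.03564544,  0.05056686]), 'gripper_width': 91.23995969064337}
```

View pics/scene0.png

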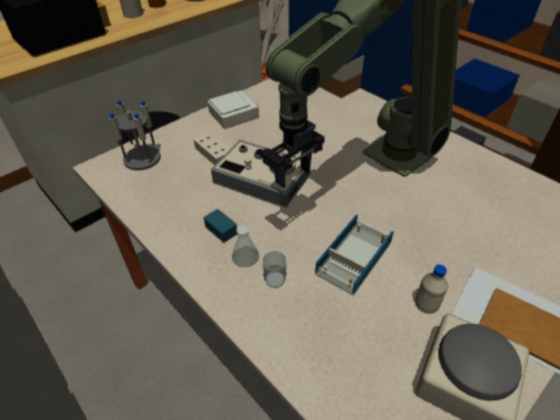

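View pics/wrist0.png

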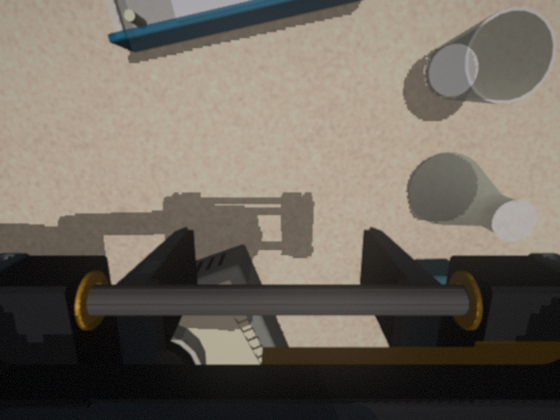

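The scene view shows the supply at about (260,170), partly behind the gripper. The wrist view has its corner at about (230,290), under the fingers. The side view comes next.

View pics/side0.png

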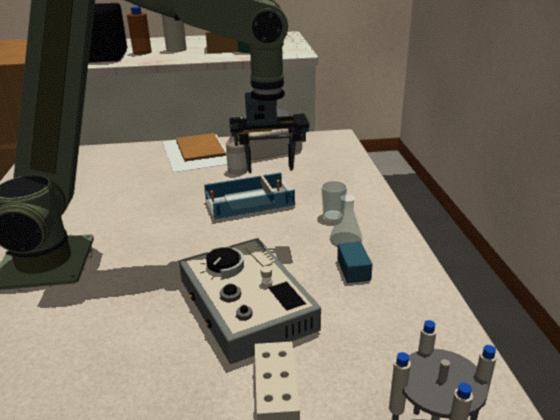

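```bash
cat > h.py <<'E'
import numpy as np, cv2, pickle
def P(f): 
    R=cv2.Rodrigues(np.array(f["rvec"],float))[0]; return np.array(f["mtx"],float),R,np.array(f["tvec"],float).ravel()
def ray(f,uv,z):
    K,R,t=P(f); d=R.T@np.linalg.inv(K)@[*uv,1.]; c=-R.T@t; return c+d*(z-c[2])/d[2]
def proj(f,p):
    K,R,t=P(f); q=K@(R@np.array(p,float)+t); return q[:2]/q[2]
E
python3 - <<'E'
from h import *
d=pickle.load(open("f0.pkl","rb"))
for n in d:
    K,R,t=P(d[n]); print(n,(-R.T@t).round(),K[0,0].round())
f=d["scene"]
for uv in [(213,180),(290,199),(308,170),(240,148)]: print(uv,ray(f,uv,70).round())
print(ray(d["wrist"],(243,247),70).round())
E
```

```text
scene [1255.  705. 1052.] 438.0
side [  482. -1157.   740.] 528.0
wrist [575.  77. 383.] 336.0
(213, 180) [ 666. -297.   70.]
(290, 199) [539. -48.  70.]
(308, 170) [ 392. -112.   70.]
(240, 148) [ 485. -375.   70.]
[539. -54.  70.]
```

The side view shows the whole supply: dial at (225,261), start at (230,291), stop at (244,311), vial at (266,275) and comb at (263,257). I'll enlarge it and measure.

```bash
python3 - <<'E'
from h import *
d=pickle.load(open("f0.pkl","rb")); f=d["side"]
im=f["pixels"][225:365,165:335,::-1]
cv2.imwrite("pics/sidecrop.png",cv2.resize(im,None,fx=4.4,fy=4.2,interpolation=cv2.INTER_CUBIC))
for n,uv,z in [("dial",(225,259),98),("start",(230,291),85),("stop",(244,311),85),("fl",(181,263),70),("fr",(227,332),70),("rr",(317,302),70),("rl",(265,241),70)]:
    print(n,ray(f,uv,z).round())
E
```

```text
dial [ 455. -200.   98.]
start [ 462. -297.   85.]
stop [ 487. -363.   85.]
fl [ 356. -159.   70.]
fr [ 452. -401.   70.]
rr [ 633. -338.   70.]
rl [550. -96.  70.]
```

View pics/sidecrop.png

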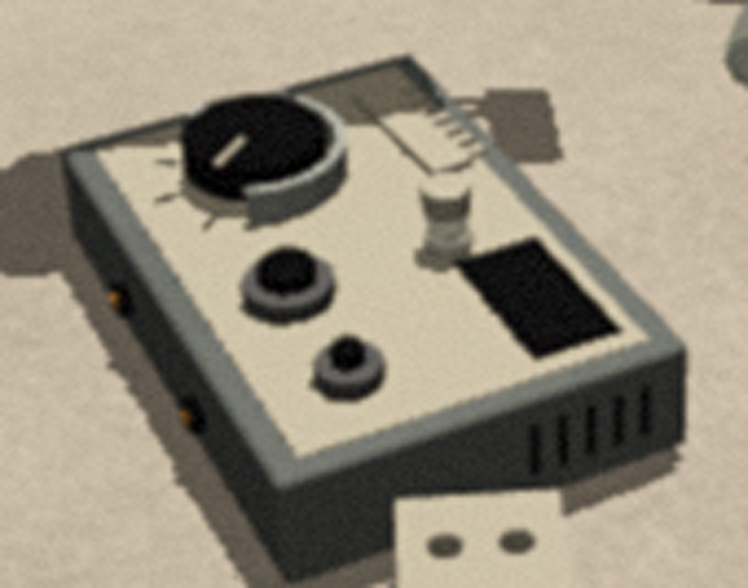

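The crop is sharp: dial centre at full-frame (223.6,258.8), with corners and both button caps well defined. Next I'll fit the supply's yaw and position to these points with the known dimensions.

```bash
cat >> h.py <<'E'
def fit(A,B): # planar rigid A->B
    a,b=A.mean(0),B.mean(0); H=(A-a).T@(B-b); th=np.arctan2(H[0,1]-H[1,0],H[0,0]+H[1,1])
    R=np.array([[np.cos(th),-np.sin(th)],[np.sin(th),np.cos(th)]]); return R,b-R@a,np.degrees(th)
E
python3 - <<'E'
from h import *
d=pickle.load(open("f0.pkl","rb")); f=d["side"]
c=lambda u,v:(165+u/4.4-.4,225+v/4.2-.4)
M=[("dial",c(258,142),98,(-20,75)),("start",c(288,268),85,(-45,-30)),("stop",c(347,352),85,(-45,-100)),
("fl",c(70,152),70,(-100,150)),("fr",c(287,487),70,(-100,-150)),("rr",c(683,350),70,(100,-150)),("rl",c(408,58),70,(100,150))]
B=np.array([ray(f,m[1],m[2])[:2] for m in M]);A=np.array([m[3] for m in M],float)
R,t,th=fit(A,B);print(th,t)
for m,b,p in zip(M,B,A@R.T+t):print(m[0],b.round(),p.round())
w=d["wrist"];s=d["scene"]
for z in (75,80,85,90):
  print(z,ray(f,M[1][1],z).round(),ray(f,M[2][1],z).round(), np.linalg.norm(ray(f,M[1][1],z)-ray(f,M[0][1],98)))
p=R@[100,150]+t;print(proj(w,[*p,70]),proj(s,[*p,70]))
E
```

```text
20.46651111281587 [ 494.90567726 -252.02308704]
dial [ 452. -197.] [ 450. -189.]
start [ 463. -289.] [ 463. -296.]
stop [ 486. -356.] [ 488. -361.]
fl [ 354. -150.] [ 349. -146.]
fr [ 457. -425.] [ 454. -428.]
rr [ 635. -357.] [ 641. -358.]
rl [533. -81.] [536. -77.]
75 [ 462. -275.   75.] [ 486. -343.   75.] 82.41729949210533
80 [ 462. -282.   80.] [ 486. -349.   80.] 87.6066118089663
85 [ 463. -289.   85.] [ 486. -356.   85.] 93.2482983812707
90 [ 463. -295.   90.] [ 486. -362.   90.] 99.26525782285631
[241.12940296 267.75746345] [284.68250262 194.18814844]
```

```bash
python3 -m inch '[{"x":-3.45,"y":-0.95,"z":-0.45,"gripper":-1},{"x":-3.45,"y":-0.95,"z":-0.45,"gripper":-1},{"x":-3.45,"y":-0.95,"z":-0.45,"gripper":-1},{"x":-3.45,"y":-0.95,"z":-0.45,"gripper":-1},{"x":-3.45,"y":-0.95,"z":-0.45,"gripper":-1},{"x":-3.45,"y":-0.95,"z":-0.45,"gripper":-1},{"x":-3.45,"y":-0.95,"z":-0.45,"gripper":-1},{"x":-3.45,"y":-0.95,"z":-0.45,"gripper":-1},{"x":-3.45,"y":-0.95,"z":-0.45,"gripper":-1},{"x":-3.45,"y":-0.95,"z":-0.45,"gripper":-1},{"gripper":-1},{"gripper":-1}]' 10; python3 - <<'E'
from workcell import cams
import cv2,pickle
f=cams.grab_frame("wrist"); pickle.dump(f,open("w1.pkl","wb")); cv2.imwrite("pics/w1.png",cv2.resize(f["pixels"][:,:,::-1],(800,600),interpolation=cv2.INTER_CUBIC))
E
```

```text
invalid input
```

View pics/w1.png

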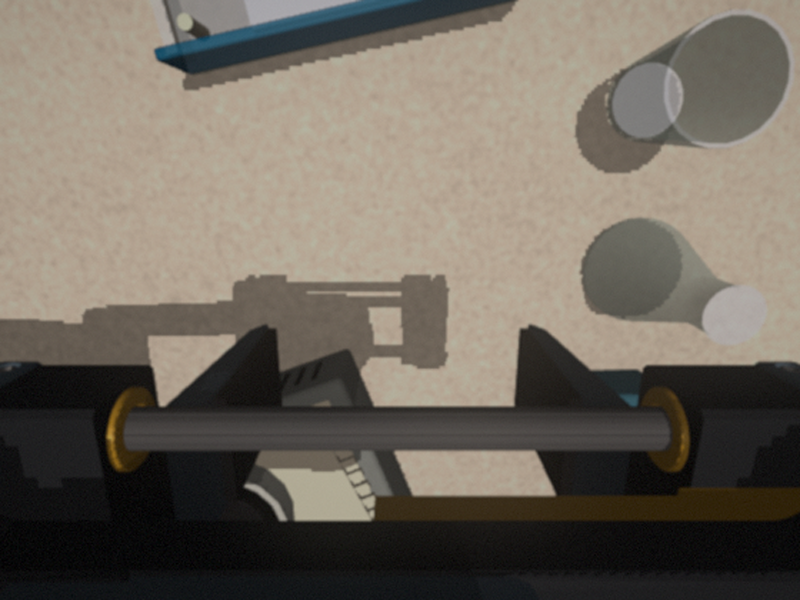

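The call was refused and nothing moved, so the picture is the same view as before. I'll try one small full row to see what the command accepts.

```bash
python3 -m inch '[{"x":-3.45,"y":-0.95,"z":-0.4,"yaw":0,"gripper":-1},{"x":-3.45,"y":-0.95,"z":-0.4,"yaw":0,"gripper":-1},{"x":-3.45,"y":-0.95,"z":-0.4,"yaw":0,"gripper":-1},{"x":-3.45,"y":-0.95,"z":-0.4,"yaw":0,"gripper":-1},{"x":-3.45,"y":-0.95,"z":-0.4,"yaw":0,"gripper":-1},{"x":-3.45,"y":-0.95,"z":-0.4,"yaw":0,"gripper":-1},{"x":-3.45,"y":-0.95,"z":-0.4,"yaw":0,"gripper":-1},{"x":-3.45,"y":-0.95,"z":-0.4,"yaw":0,"gripper":-1},{"x":-3.45,"y":-0.95,"z":-0.4,"yaw":0,"gripper":-1},{"x":-3.45,"y":-0.95,"z":-0.4,"yaw":0,"gripper":-1},{"x":0,"y":0,"z":0,"yaw":0,"gripper":-1},{"x":0,"y":0,"z":0,"yaw":0,"gripper":-1}]' 10; python3 - <<'E'
from workcell import cams
import cv2,pickle
f=cams.grab_frame("wrist"); pickle.dump(f,open("w1.pkl","wb")); cv2.imwrite("pics/w1b.png",cv2.resize(f["pixels"][:,:,::-1],(800,600),interpolation=cv2.INTER_CUBIC))
E
```

```text
time_s: 1.37
ee_pos: [479.5, -346.7, 285.4]
ee_rot: [180.0, 0.0, 89.8]
force: [-0.4, 0.6, -0.4]
gripper_width: 1.4
```

View pics/w1b.png

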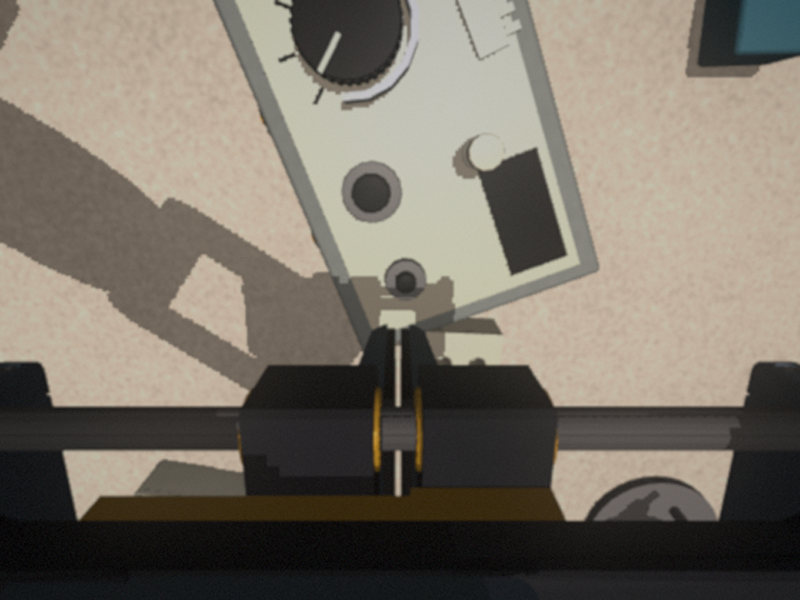

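The wrist view shows the dial at about (347,30), its pointer at the first tick (lower left), start at (371,192) and stop at (405,281). The rear-right corner is at (597,267) and the vial at (485,152). I'll extract circles from it.

```bash
python3 - <<'E'
from h import *
f=pickle.load(open("w1.pkl","rb")); im=f["pixels"]; K,R,t=P(f); print((-R.T@t).round(1),K[0,2],K[1,2])
m=(im.max(2)<75).astype(np.uint8)
n,l,s,c=cv2.connectedComponentsWithStats(m)
for i in range(1,n):
    if s[i,4]>60 and s[i,1]<205: print(s[i],c[i].round(1))
def cap(u,v,r):
    y,x=np.mgrid[:420,:560]; k=(np.hypot(x-u,y-v)<r)&(im.max(2)<75); return np.array([x[k].mean(),y[k].mean()]),k.sum()
S,a=cap(259.5,134,17);T,b=cap(283.5,197,10);print(S,a,2*np.sqrt(a/np.pi),T,b)
for z in (76,80,84,88): print(z,ray(f,S,z)[:2].round(1),ray(f,T,z)[:2].round(1),np.linalg.norm(ray(f,S,z)-ray(f,T,z)).round(1))
for D in [(243,20),(243,22)]: print(ray(f,D,98).round(1))
print("rr",ray(f,(597*.7,267*.7),70).round(1),"edges",[ray(f,(u*.7,v*.7),70).round(1) for u,v in [(218,0),(340,280),(523,0),(585,230)]])
E
```

```text
[ 479.6 -269.8  433.3] 278.1879850228984 206.80559293441885
[ 193    0   89   60 3695] [243.3  25. ]
[ 488    0   72   47 1543] [509.6  26.1]
[ 335  105   61   86 3072] [365.9 148.2]
[246 122  27  27 560] [259.2 134.8]
[274 190  17  17 217] [283.3 198.7]
[259.21071429 134.775     ] 560 26.702324712498182 [283.4223301  198.41747573] 206
76 [ 459.8 -293. ] [ 485.  -361.5] 73.0
80 [ 460.  -292.8] [ 485.  -360.5] 72.2
84 [ 460.2 -292.5] [ 484.9 -359.5] 71.4
88 [ 460.5 -292.3] [ 484.8 -358.5] 70.6
[ 448.4 -190.8   98. ]
[ 448.4 -192.4   98. ]
rr [ 633.7 -350.5   70. ] edges [array([ 359.9, -166.7,   70. ]), array([ 434.6, -360.1,   70. ]), array([ 564.1, -167.5,   70. ]), array([ 621.5, -321.9,   70. ])]
```

```bash
python3 -m inch '[{"x":2.1,"y":-0.8,"z":1,"yaw":0,"gripper":-1},{"x":2.1,"y":-0.8,"z":1,"yaw":0,"gripper":-1},{"x":2.1,"y":-0.8,"z":1,"yaw":0,"gripper":-1},{"x":2.2,"y":-0.8,"z":1,"yaw":0,"gripper":-1},{"x":0,"y":0,"z":0,"yaw":0,"gripper":-1},{"x":0,"y":0,"z":0,"yaw":0,"gripper":-1}]' 10; python3 - <<'E'
from workcell import cams
import cv2,pickle
f=cams.grab_frame("wrist"); pickle.dump(f,open("w2.pkl","wb")); cv2.imwrite("pics/w2.png",cv2.resize(f["pixels"][:,:,::-1],(800,600),interpolation=cv2.INTER_CUBIC))
from h import *
im=f["pixels"]; K,R,t=P(f); print((-R.T@t).round(1))
m=(im.max(2)<75).astype(np.uint8); n,l,s,c=cv2.connectedComponentsWithStats(m)
for i in range(1,n):
    if s[i,4]>60: print(s[i],c[i].round(1),ray(f,c[i],98).round(1))
E
```

```text
time_s: 1.92
ee_pos: [447.9, -257.9, 245.1]
ee_rot: [-180.0, -0.0, 90.2]
force: [0.1, -0.1, 1.4]
gripper_width: 0.5
[ 447.7 -181.1  393. ]
[ 525   27   35  103 2676] [545.6  83.5] [ 668.1 -158.1   98. ]
[ 238   73   82   85 5070] [278.5 114.5] [ 447.6 -183.4   98. ]
[ 373  198   58   84 2842] [402.4 242.8] [ 564.4 -299.4   98. ]
[277 207  31   9  73] [292.8 209.3] [ 460.9 -266.8   98. ]
[    0   216   560   204 70798] [271.1 345.2] [ 440.7 -413.    98. ]
```

View pics/w2.png

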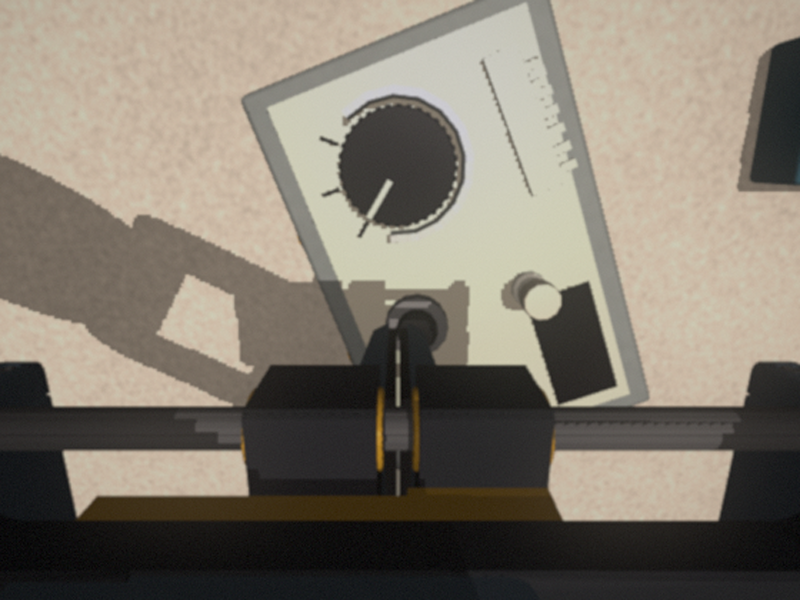

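The dial is now fully in view at about (400,163) in this 800-px picture, with the pointer on the first tick (362,230). That puts its axis at about (448,-184), which agrees with the start-button fit. I'll press at radius 24 mm on its world -x side.

```bash
python3 -m inch '[{"x":1.85,"y":-0.6,"z":2,"yaw":0,"gripper":-1},{"x":1.85,"y":-0.6,"z":2,"yaw":0,"gripper":-1},{"x":1.85,"y":-0.6,"z":2,"yaw":0,"gripper":-1},{"x":1.85,"y":-0.6,"z":2,"yaw":0,"gripper":-1},{"x":0,"y":0,"z":2,"yaw":0,"gripper":-1},{"x":0,"y":0,"z":1.4,"yaw":0,"gripper":-1},{"x":0,"y":0,"z":0,"yaw":0,"gripper":-1},{"x":0,"y":0,"z":0,"yaw":0,"gripper":-1},{"x":0,"y":0,"z":0,"yaw":0,"gripper":-1}]' 10; python3 -m inch '[{"x":0,"y":0,"z":0.3,"yaw":0,"gripper":-1},{"x":0,"y":0,"z":0.3,"yaw":0,"gripper":-1},{"x":0,"y":0,"z":0,"yaw":0,"gripper":-1},{"x":0,"y":0,"z":0,"yaw":0,"gripper":-1}]'
```

```text
time_s: 2.72
ee_pos: [425.4, -186.8, 132.0]
ee_rot: [179.9, 0.1, 90.0]
force: [0.1, -0.8, 0.3]
gripper_width: 0.2
time_s: 3.05
ee_pos: [424.0, -186.1, 125.1]
ee_rot: [180.0, 0.0, 90.0]
force: [-0.8, 0.4, -0.3]
gripper_width: 0.3
```

```bash
for i in 1 2; do :; done; python3 -m inch '[{"x":0.1,"y":0,"z":0.3,"yaw":0,"gripper":-1},{"x":0,"y":0,"z":0,"yaw":0,"gripper":-1},{"x":0,"y":0,"z":0,"yaw":0,"gripper":-1},{"x":0,"y":0,"z":0,"yaw":0,"gripper":-1}]'; python3 -m inch '[{"x":0,"y":0,"z":0.2,"yaw":0,"gripper":-1},{"x":0,"y":0,"z":0,"yaw":0,"gripper":-1},{"x":0,"y":0,"z":0,"yaw":0,"gripper":-1},{"x":0,"y":0,"z":0,"yaw":0,"gripper":-1}]';  python3 -m inch '[{"x":0,"y":0,"z":0.1,"yaw":0,"gripper":-1},{"x":0,"y":0,"z":0,"yaw":0,"gripper":-1},{"x":0,"y":0,"z":0,"yaw":0,"gripper":-1},{"x":0,"y":0,"z":0,"yaw":0,"gripper":-1}]'
```

```text
time_s: 3.38
ee_pos: [424.0, -184.9, 121.9]
ee_rot: [-180.0, -0.0, 90.0]
force: [0.6, 0.6, -0.1]
gripper_width: 0.3
time_s: 3.72
ee_pos: [424.3, -185.1, 120.2]
ee_rot: [180.0, 0.0, 90.0]
force: [-0.4, -0.3, 2.8]
gripper_width: 0.4
time_s: 4.05
ee_pos: [424.2, -185.1, 119.2]
ee_rot: [180.0, 0.0, 90.0]
force: [-0.5, 0.1, 4.5]
gripper_width: 0.4
```

```bash
python3 -m inch '[{"x":0,"y":0,"z":0.1,"yaw":0,"gripper":-1},{"x":0,"y":0,"z":0.1,"yaw":0,"gripper":-1},{"x":0,"y":0,"z":0,"yaw":0,"gripper":-1},{"x":0,"y":0,"z":0,"yaw":0,"gripper":-1}]'
```

```text
time_s: 4.38
ee_pos: [424.2, -185.1, 117.4]
ee_rot: [180.0, 0.0, 90.0]
force: [-0.4, -0.1, 6.0]
gripper_width: 0.4
```

```bash
python3 -m inch '[{"x":0,"y":0,"z":0.05,"yaw":0,"gripper":-1},{"x":0.105,"y":0.002,"z":0,"yaw":0.5,"gripper":-1},{"x":0.105,"y":0.002,"z":0,"yaw":0.5,"gripper":-1},{"x":0.105,"y":0.002,"z":0,"yaw":0.5,"gripper":-1},{"x":0.105,"y":0.002,"z":0,"yaw":0.5,"gripper":-1},{"x":0.105,"y":0.002,"z":0,"yaw":0.5,"gripper":-1},{"x":0.105,"y":0.002,"z":0,"yaw":0.5,"gripper":-1},{"x":0.105,"y":0.002,"z":0,"yaw":0.5,"gripper":-1},{"x":0.105,"y":0.002,"z":0,"yaw":0.5,"gripper":-1}]'; python3 -m inch '[{"x":0.105,"y":0.002,"z":0,"yaw":0.5,"gripper":-1},{"x":0.105,"y":0.002,"z":0,"yaw":0.5,"gripper":-1},{"x":0.105,"y":0.002,"z":0,"yaw":0.5,"gripper":-1},{"x":0.105,"y":0.002,"z":0,"yaw":0.5,"gripper":-1},{"x":0.105,"y":0.002,"z":0,"yaw":0.5,"gripper":-1},{"x":0.105,"y":0.002,"z":0,"yaw":0.5,"gripper":-1},{"x":0.105,"y":0.002,"z":0,"yaw":0.5,"gripper":-1},{"x":0,"y":0,"z":0,"yaw":0,"gripper":-1},{"x":0,"y":0,"z":0,"yaw":0,"gripper":-1}]'
```

```text
time_s: 5.13
ee_pos: [425.6, -177.0, 117.0]
ee_rot: [179.9, 0.0, 69.9]
force: [-2.0, -0.4, 7.2]
gripper_width: 0.5
time_s: 5.88
ee_pos: [429.1, -170.7, 117.0]
ee_rot: [179.9, 0.0, 52.5]
force: [-1.3, -0.9, 8.0]
gripper_width: 0.1
```

```bash
python3 -m inch '[{"x":0,"y":0,"z":-0.5,"yaw":0,"gripper":-1},{"x":0,"y":0,"z":-1.3,"yaw":0,"gripper":-1},{"x":0,"y":0,"z":-2,"yaw":-1,"gripper":-1},{"x":0,"y":0,"z":-2,"yaw":-1,"gripper":-1},{"x":0,"y":0,"z":-2,"yaw":-1,"gripper":-1},{"x":0,"y":0,"z":-2,"yaw":-1,"gripper":-1},{"x":0,"y":0,"z":-2,"yaw":-1,"gripper":-1},{"x":0,"y":0,"z":-1,"yaw":-1,"gripper":-1},{"x":0,"y":0,"z":0,"yaw":-1,"gripper":-1},{"x":0,"y":0,"z":0,"yaw":-0.5,"gripper":-1}]';  python3 -m inch '[{"x":-2.2,"y":0.5,"z":0,"yaw":0,"gripper":-1},{"x":-2.2,"y":0.5,"z":0,"yaw":0,"gripper":-1},{"x":-2.2,"y":0.5,"z":0,"yaw":0,"gripper":-1},{"x":-2.2,"y":0.5,"z":0,"yaw":0,"gripper":-1},{"x":0,"y":0,"z":0,"yaw":0,"gripper":-1},{"x":0,"y":0,"z":0,"yaw":0,"gripper":-1},{"x":0,"y":0,"z":0,"yaw":0,"gripper":-1}]'; python3 - <<'E'
from workcell import cams
import cv2,pickle
f=cams.grab_frame("wrist"); pickle.dump(f,open("w3.pkl","wb")); cv2.imwrite("pics/w3.png",cv2.resize(f["pixels"][:,:,::-1],(800,600),interpolation=cv2.INTER_CUBIC))
E
```

```text
time_s: 6.72
ee_pos: [428.9, -170.3, 244.8]
ee_rot: [180.0, 0.0, 90.2]
force: [-0.6, 0.4, -0.6]
gripper_width: 0.6
time_s: 7.3
ee_pos: [448.4, -257.7, 243.8]
ee_rot: [-179.9, -0.1, 90.0]
force: [-0.1, 0.8, 1.0]
gripper_width: 0.5
```

View pics/w3.png

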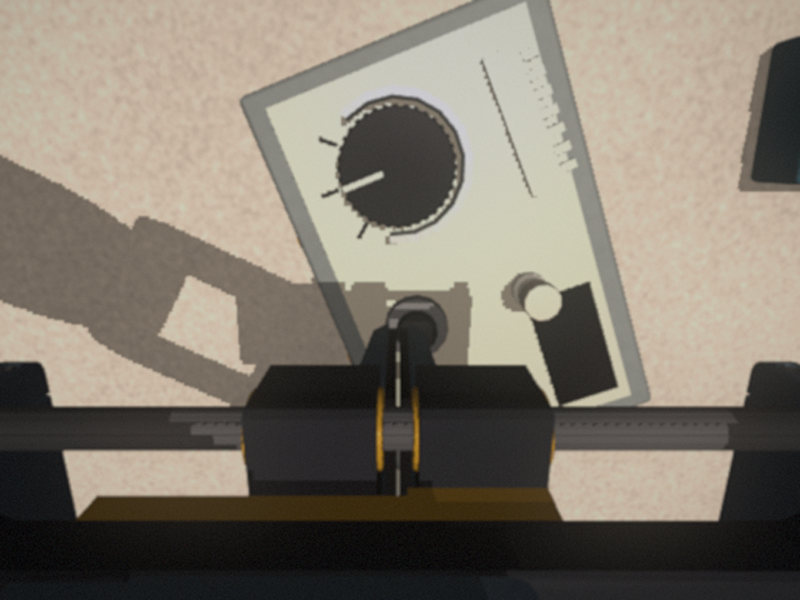

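The dial has clicked into the second position: the pointer now lies on the middle tick (330,192), and nothing else moved. Next is the start button at (461,-292).

```bash
python3 -m inch '[{"x":-1.15,"y":0.4,"z":2,"yaw":0,"gripper":-1},{"x":-1.15,"y":0.4,"z":2,"yaw":0,"gripper":-1},{"x":-1.15,"y":0.45,"z":2,"yaw":0,"gripper":-1},{"x":0,"y":0,"z":2,"yaw":0,"gripper":-1},{"x":0,"y":0,"z":2,"yaw":0,"gripper":-1},{"x":0,"y":0,"z":1.8,"yaw":0,"gripper":-1},{"x":0,"y":0,"z":0.4,"yaw":0,"gripper":-1},{"x":0,"y":0,"z":0,"yaw":0,"gripper":-1},{"x":0,"y":0,"z":0,"yaw":0,"gripper":-1},{"x":0,"y":0,"z":0,"yaw":0,"gripper":-1}]'; python3 -m inch '[{"x":0,"y":0,"z":0.3,"yaw":0,"gripper":-1},{"x":0,"y":0,"z":0.3,"yaw":0,"gripper":-1},{"x":0,"y":0,"z":0,"yaw":0,"gripper":-1},{"x":0,"y":0,"z":0,"yaw":0,"gripper":-1}]';python3 -m inch '[{"x":0,"y":0,"z":0.2,"yaw":0,"gripper":-1},{"x":0,"y":0,"z":0.2,"yaw":0,"gripper":-1},{"x":0,"y":0,"z":0,"yaw":0,"gripper":-1},{"x":0,"y":0,"z":0,"yaw":0,"gripper":-1}]'
```

```text
time_s: 8.18
ee_pos: [462.2, -293.0, 123.9]
ee_rot: [179.9, 0.1, 90.0]
force: [0.0, 0.9, -0.3]
gripper_width: 0.6
time_s: 8.52
ee_pos: [461.4, -292.8, 116.5]
ee_rot: [180.0, 0.0, 90.0]
force: [-0.6, 0.5, 0.3]
gripper_width: 0.9
time_s: 8.85
ee_pos: [461.7, -293.0, 112.7]
ee_rot: [180.0, 0.0, 90.0]
force: [0.2, -0.5, 2.6]
gripper_width: 0.8
```

Contact. I'll press in small steps until the force rises sharply at the bottom.

```bash
python3 -m inch '[{"x":0,"y":0,"z":0.2,"yaw":0,"gripper":-1},{"x":0,"y":0,"z":0.2,"yaw":0,"gripper":-1},{"x":0,"y":0,"z":0,"yaw":0,"gripper":-1},{"x":0,"y":0,"z":0,"yaw":0,"gripper":-1}]'; python3 -m inch '[{"x":0,"y":0,"z":0.1,"yaw":0,"gripper":-1},{"x":0,"y":0,"z":0.1,"yaw":0,"gripper":-1},{"x":0,"y":0,"z":0,"yaw":0,"gripper":-1},{"x":0,"y":0,"z":0,"yaw":0,"gripper":-1}]'
```

```text
time_s: 9.18
ee_pos: [461.7, -293.0, 108.7]
ee_rot: [180.0, 0.0, 90.0]
force: [0.2, -0.2, 4.5]
gripper_width: 0.7
time_s: 9.52
ee_pos: [461.7, -293.1, 108.1]
ee_rot: [179.9, 0.1, 90.0]
force: [-2.4, 0.8, 13.6]
gripper_width: 0.4
```

```bash
python3 -m inch '[{"x":0,"y":0,"z":0.05,"yaw":0,"gripper":-1},{"x":0,"y":0,"z":0,"yaw":0,"gripper":-1},{"x":0,"y":0,"z":0,"yaw":0,"gripper":-1}]'; python3 -m inch '[{"x":0,"y":0,"z":-0.5,"yaw":0,"gripper":-1},{"x":0,"y":0,"z":-1,"yaw":0,"gripper":-1},{"x":0,"y":0,"z":-2,"yaw":0,"gripper":-1},{"x":0,"y":0,"z":-3,"yaw":0,"gripper":-1},{"x":-2,"y":0,"z":-3,"yaw":0,"gripper":-1},{"x":-2.5,"y":0,"z":-3,"yaw":0,"gripper":-1},{"x":-2.5,"y":0,"z":-3,"yaw":0,"gripper":-1},{"x":-2,"y":0,"z":0,"yaw":0,"gripper":-1},{"x":0,"y":0,"z":0,"yaw":0,"gripper":-1},{"x":0,"y":0,"z":0,"yaw":0,"gripper":-1}]'; python3 - <<'E'
from workcell import cams
import cv2,pickle
f=cams.grab_frame("wrist"); cv2.imwrite("pics/w4.png",cv2.resize(f["pixels"][:,:,::-1],(800,600),interpolation=cv2.INTER_CUBIC))
E
```

```text
time_s: 9.77
ee_pos: [461.7, -293.0, 108.1]
ee_rot: [179.9, 0.1, 90.0]
force: [-2.9, 2.2, 16.7]
gripper_width: 0.5
time_s: 10.6
ee_pos: [460.8, -383.0, 260.2]
ee_rot: [-179.9, -0.1, 89.9]
force: [0.6, 0.7, -0.7]
gripper_width: 0.4
```

View pics/w4.png

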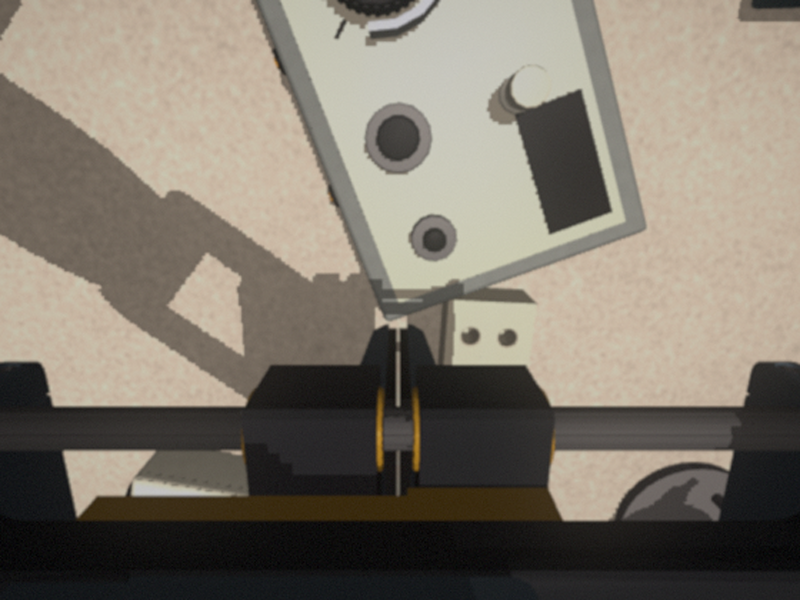

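The start button is clear at (398,137), the stop button at (434,238) is untouched and the vial stands where it was. The arm is free, so I'll hand in.

```bash
python3 -c "
from workcell import env; print(env.job_done())"
```

```text
the job is handed in; nothing more can be done
None
```

I turned the dial one click clockwise, pressed and released the start button, and handed the job in at about 10.6 s of the 48 s allowed.

- **Dial:** I pressed the closed fingertips on the dial's top about 24 mm off its axis, at about 6–8 N. I dragged them round 37.5° and lifted off. The wrist picture afterwards showed the pointer on the middle tick, so it moved exactly one position.
- **Start button:** I pressed it straight down until it stopped hard. Force rose from about 4.5 N to 13–17 N while the tool stayed at z 108.1 mm, which matches about 6 mm of travel. I then lifted the arm clear.
- **Last checks:** The final picture shows the stop button untouched and the vial in place, and the wrist force was back near zero. The dial's pointer and the comb were outside that picture; they were last seen before the press, both correct.
- **Not confirmed directly:** The button coming back up was not measured, since the top-down view cannot show its height.
- **Disagreement and refusals:** The first position estimates from the side camera were 5–8 mm off, and I corrected them with the wrist camera before touching anything. My first move call was refused, because rows need every field filled in; nothing moved.

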